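# Turn a mosaic panel round the corner post and clamp it in the jig

### The job

Keeping the square mosaic panel flat on the board, turn it a quarter turn by pushing it against the round corner post, so that its raised border of long stones comes to lie along the long fence, and slide it fully home between the long fence and the end stop. Then wind the winged key of the cam clamp clockwise, a part turn at a time, until the cam holds the panel firmly but not with force, and let go. Leave the other things on the table where they are.

Things in the scene. Friction and masses are not known exactly. Their poses are not given: they have to be found in the camera images.
- jig: fixed plywood board, 230 (x) x 360 (y) x 12 thick, flat on the table; origin: centre of its underside; top at z = 12. Its x points away from the robot at yaw 0, its y to the left. Two wooden battens 22 high (tops at z = 34) on it form an inside corner at jig (70, -138), open toward -x and +y: the long fence and the end stop.
- fence (a point): point on the long fence's working face, at its foot, jig frame (70, -88, 12). That face is the jig plane x = +70, from y = +16 to the end stop; the fence is 22 thick, behind the face.
- stop (a point): point on the end stop's working face, at its foot, jig frame (20, -138, 12). That face is the jig plane y = -138, from x = -38 to the long fence; the stop is 20 thick, behind the face.
- post: fixed upright round steel post, 20 diameter, 43 tall, standing on the jig board at the +y end of the long fence (jig frame (80, 20)); its origin is the centre of its foot on the board top (jig z = 12). Its -x side is flush with the fence's working face.
- panel: loose square stone panel, 100 x 100 x 24 thick, 0.4 to 0.7 kg, face up on the board, too wide to grip; origin: centre of its underside, z up. Raised long border stones run along its -y edge (16 wide, 6 higher than the rest). It starts on the +y side of the post, its y roughly along jig y, border facing post and stop; it must turn 90 deg counter-clockwise from above. Slides with about 2 to 7 N.
- border (a point): middle of the top of the panel's raised border row (panel frame (0, -41.5, 30)).
- home (a point): fixed to the jig, on the board top at jig frame (20, -88, 12): where the panel's origin belongs when it lies fully home in the inside corner.
- key (a joint): turn of the clamp key, rad, 0 to 5.4, growing clockwise from above; starts slack near 0. A light spring and friction resist with 0.06 to 0.1 N m; it stays where left. Once the cam bears on the home panel the resistance shoots up within 0.1 rad to 0.25 N m and more: it is tight, stop. That comes anywhere between about 2 and 5 rad, as the clamp's place and yaw vary.
- key_grip (a point): on the vertical axis of the key, near the middle of its wing, 66 above the table. The wing is an upright steel plate 46 long x 12 thick x 30 high (from 50 to 80 above the table), its long direction along this point's x axis (turns with the key); grip it across its 12 thickness (point y) from above.
- cam: wooden snail cam under the wing, on the same vertical axis (origin on it at jig z = 16); 18 high (18 to 36 above the table). Its radius is 20 + 3 a in the direction a rad counter-clockwise from key_grip's x axis, a from 0 to 5.4, so winding brings ever larger radii toward the panel. The axis lies near jig frame (-60, -105), within 3; at home the panel's near face is at jig x = -30, and the cam presses it toward the fence.

How it is judged (in metres and radians):
On the way, in this order (a step that is already met when the one before it is completed fails the run):
1. the panel is turned while it bears against the corner post (contact force between panel and post above 0.2 N and angle between the y axis of panel and the y axis of jig, either way round between 0.5 and 1.3 rad).
2. the panel lies home in the corner, its border along the long fence (horizontal distance between panel and home below 0.008 m and angle between the y axis of panel and the x axis of jig, either way round below 0.1 rad and x of border in the frame of jig above 0.045 m), for 0.2 s.
At the end, for the whole second after the job is handed in: The panel lies flat and still within 5 mm of home and square to the fence within 0.05 rad, its raised border along the long fence, and the cam presses on it with more than 3 N (horizontal distance between panel and home below 0.005 m and angle between the y axis of panel and the x axis of jig, either way round below 0.05 rad and x of border in the frame of jig above 0.05 m and contact force between panel and cam above 3 N and linear speed of panel below 0.01 m/s and angle between panel's own z axis and vertical below 0.03 rad); the robot touches nothing.
It fails at once if the panel is lifted or tipped off the board (angle between panel's own z axis and vertical above 0.2 rad).
It fails at once if the clamp is forced (more than 80 N on the panel) (contact force between panel and cam above 80 N).
It fails at once if another thing on the table is moved more than 30 mm (distance of any of stone_a, stone_b, stone_c, jar, dish, brush, spatula from where it was at the start of the episode above 0.03 m).
It also fails if it takes over 72 s, if anything falls off the work surface, if the arm or the gripper's body presses on something with over 40 N, if the wrist force passes 120 N, or if a joint passes its speed limit or range.

### The arm

A 7-joint arm with a two-finger parallel gripper is mounted at the origin on the work surface. World frame = base frame: x ahead of the robot, y to its left, z up, the work surface at z = 0. Lengths are in mm, angles in rad, forces in N, time in s.
With the tool pointing down it reaches from about 425 to 950 mm from the base axis. Payload 16.7 kg.
Tool frame: the origin (TCP) lies where the fingers leave the gripper's body, on its centre line; the fingertips stand 97 mm ahead of it and the grasp point (between the pads) lies 78 mm ahead of it; y points along the fingers, x is the direction in which the jaws open and shut, and the axes are right-handed (so a half turn about y gives the same grasp; the last joint's range is limited). The gripper opens to 94 mm and grips with 3 to 60 N. Pads are 16 mm wide; open, the fingers measure 119 mm over their backs; the gripper's body (75 mm by 177 mm) begins 78 mm behind the grasp point.
Start: joints at [-0.149, 0.426, 0.074, 1.606, -0.034, 1.111, -0.067], TCP at [674.967, -0.021, 302.667] pointing down, gripper open.
Joint ranges: [-2.85, 2.85], [-0.5, 2.14], [-1.23, 1.37], [0.21, 2.46], [-1.02, 4.16], [0.16, 2.05], [-2.73, 2.73]. Speed limits (rad/s): [1.89, 1.89, 2.39, 2.39, 3.01, 3.01, 3.01].

### API

Orientations are given as a rotation vector (axis times angle).
In Python, from rig import * gives the robot as it stands. The module is installed in compiled form; this text tells all that it offers.
- The arm moves only by the shell command python3 -m crank 'ROWS' [FORCE]. ROWS is JSON, a list of rows, each a list of 5 numbers: the finger opening in mm, from 0 to 94, then the shift along the tool's x, y, z in mm, then the turn about the tool's y in rad. A call has exactly 8 rows; each row shifts and turns the commanded pose from where the row before left it, along the tool's axes as they then stand; what a row does not reach is not made up. A row lasts 1/12 s, in which the tool goes at most 41.7 mm and 7.16 degrees, less where a joint would pass 70% of its speed; a pose out of reach is approached as far as the arm can. A call with a gripper value outside its range is refused whole. The fingers move at their own pace and stop on an object; FORCE is the grip in N (left out, the last holds). Time passes only in rows, so rows that do not move let the fingers close, or fill a call up. It gives the time, the measured TCP pose, the force and the opening at its end, in the units of the state.
- observe(): the state, without advancing time (a new reading comes with each control period).
- camera(name): name is "scene" or "side" or "wrist"; returns a dict with "img" (384x512x3 uint8, blue, green, red), "z_map" (384x512 float32, mm along the optical axis (not along the pixel's ray), 0 where there is no reading), "mtx" (3x3 intrinsics, pixels), "dist_coeffs" ([k1, k2, p1, p2, k3] as OpenCV has them; the pictures are not rectified), "extrinsics" (4x4, takes a point from camera to world coordinates). Camera axes: x right, y down, z forward; pixel columns grow to the right and rows downward; lengths in mm; the calibration is good to about 2 mm. A picture is of the moment at which its call begins.
- finish_job(): hands the job in, once; it reports no verdict.
Trained networks look in a picture, given as the dict that the camera call returned (one of the last four; its "shot" number tells which), for a name from the list of things; names that differ only in an ending like _2 or _b are one class to them, and where a whole thing is asked for, a point or a joint stands for the part that bears it (a point fixed in the world has none). Each returns a list of dicts, best first, with "p" (0 to 1); they miss things now and then, are a little off and sometimes report something else, mostly with a low value. They report only what shows in the picture. A call takes as long as a camera call.
- trace(name, picture): "mask" (384x512 bool, what is visible of it) and "bbox" ([left, top, right, bottom] in pixels, round what is visible of it).
The state is a dict: "time_s": time; "joints": joint angles; "qvel": joint speeds; "joint_efforts": joint torques, N m; "tool_pos": TCP position; "tool_rot": TCP orientation; "wrist_force": force on the tool from outside, world axes, zero at the start; "wrist_torque": the same for the moment, N m; "grip_width": finger opening in mm.
Only numpy, scipy, OpenCV 4.12 (cv2) and the standard library are available. Lean on these libraries where they do the work, as an engineer would, in place of code of your own. Each camera call takes 0.05 s, during which the arm holds its last target.

## Working session

There is one attempt and no reset: what is moved stays moved. The work goes in short steps, Python scripts to look and compute and a shell command to move; the robot and the scene stay as the last step left them, time stands still between calls to the robot, and variables do not carry over. Pictures are saved under pics/ and viewed, and the job is handed in when it is done.

```bash
mkdir -p pics; ls
python3 - <<'E'
from rig import *
import cv2
s=observe(); print(s)
for n in ["scene","side","wrist"]:
    c=camera(n); cv2.imwrite(f"pics/a_{n}.png",c["img"]); print(n,c["mtx"],c["dist_coeffs"],c["extrinsics"])
E
```

```text
pics
{'time_s': 0.0, 'joints': array([-0.14948649,  0.42676681,  0.0738586 ,  1.60659698, -0.03411666,
        1.11076413, -0.0670807 ]), 'qvel': array([ 0.00029109,  0.00032045, -0.00124645,  0.00066836,  0.00106346,
       -0.00117307, -0.00029113]), 'joint_efforts': array([-4.09355038e-03, -9.35844111e+01,  3.66462663e+00, -4.54201269e+01,
       -4.89189907e-02,  2.02478352e-02, -6.48899413e-05]), 'tool_pos': array([ 6.74698694e+02, -3.07877239e-02,  3.01956956e+02]), 'tool_rot': array([-1.57088149e+00,  1.03090792e-03,  9.68092146e-04]), 'wrist_force': array([ 0.50690094,  0.19002544, -0.81677155]), 'wrist_torque': array([-0.03329058,  0.01639455,  0.01537924]), 'grip_width': 93.88977649737411}
scene [[386.20561122   0.         254.29491239]
 [  0.         386.20561122 190.64356075]
 [  0.           0.           1.        ]] [-0.03633129  0.          0.          0.          0.        ] [[ 8.67796359e-01  3.82262656e-01 -3.17497623e-01  7.70837885e+02]
 [ 4.96900278e-01 -6.73229287e-01  5.47587838e-01 -3.72202789e+02]
 [-4.42631677e-03 -6.32959390e-01 -7.74172344e-01  5.75900685e
[... 299 characters left out ...]
1  5.29350384e-01  2.28156272e+02]
 [-6.55622088e-01 -4.67610837e-01  5.92874171e-01 -4.03440822e+02]
 [ 1.79485775e-02 -7.94600190e-01 -6.06867685e-01  4.60406580e+02]
 [ 0.00000000e+00  0.00000000e+00  0.00000000e+00  1.00000000e+00]]
wrist [[270.52538559   0.         258.67676272]
 [  0.         270.52538559 193.92827148]
 [  0.           0.           1.        ]] [-0.03881703  0.          0.          0.          0.        ] [[ 9.99998968e-01  6.79158156e-04 -1.26566636e-03  6.75224254e+02]
 [ 3.35478355e-04 -9.67217375e-01 -2.53949674e-01  7.38500869e+01]
 [-1.39664649e-03  2.53948988e-01 -9.67216605e-01  3.84418411e+02]
 [ 0.00000000e+00  0.00000000e+00  0.00000000e+00  1.00000000e+00]]
```

View pics/a_scene.png

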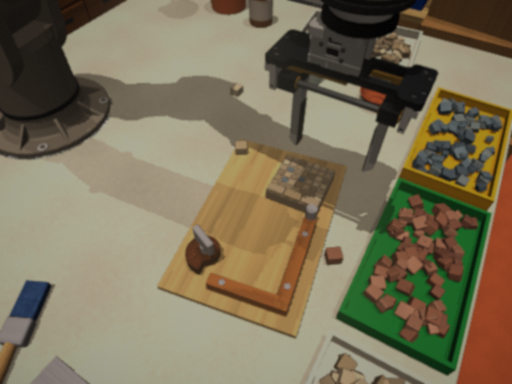

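View pics/a_side.png

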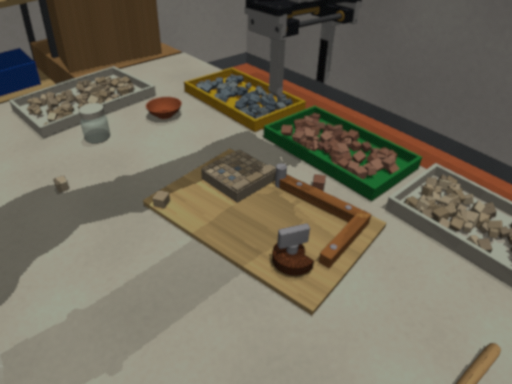

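View pics/a_wrist.png

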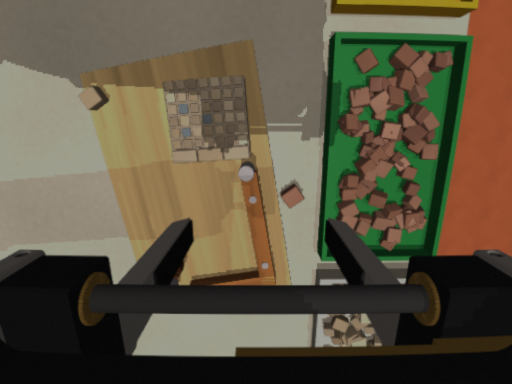

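```bash
cat > h.py <<'E'
from rig import *
import cv2, numpy as np
def cloud(c, mask=None):
    z=c["z_map"]; m=z>0
    if mask is not None: m=m&mask
    v,u=np.nonzero(m)
    p=cv2.undistortPoints(np.stack([u,v],1).astype(np.float64)[:,None],c["mtx"],c["dist_coeffs"])[:,0]
    d=z[v,u].astype(float)
    P=np.c_[p*d[:,None],d,np.ones(len(d))]@c["extrinsics"].T
    return P[:,:3],u,v
def rect(xy):
    (cx,cy),(w,h),a=cv2.minAreaRect(xy.astype(np.float32)); return np.round([cx,cy,w,h,a],1)
E
python3 - <<'E'
from h import *
for n in ["scene","side","wrist"]:
    c=camera(n)
    for name in ["jig","panel","key","post","border","cam"]:
        for r in trace(name,c)[:2]:
            m=r["mask"]; P,u,v=cloud(c,m)
            if len(P)<5: print(n,name,r["p"],r["bbox"],"no depth");continue
            zp=np.percentile(P[:,2],[5,25,50,75,95]).round(1)
            k=np.abs(P[:,2]-np.median(P[:,2]))<4
            print(n,name,round(r["p"],2),r["bbox"],len(P),zp,P.mean(0).round(1),rect(P[k,:2]))
    np.savez(f"{n}.npz",z=c["z_map"])
E
```

```text
scene jig 0.86 [156.1, 143.0, 346.4, 337.5] 18401 [ 8.4  9.5 10.3 11.3 32.5] [597.9 -67.9  13.3] [584.1 -20.8 230.7 361.8   9.6]
scene panel 0.67 [266.8, 155.4, 336.0, 212.6] 2603 [17.5 33.6 35.  36.3 40.4] [612.5  68.2  33.6] [611.4  76.4  99.9 103.7   4.1]
scene panel 0.35 [186.8, 219.2, 223.0, 275.4] 1089 [21.9 33.2 34.5 61.6 78.4] [ 541.  -143.3   44.2] [ 534.7 -137.9   59.    51.1   71.2]
scene key 0.58 [184.9, 225.0, 222.0, 274.9] 1079 [22.3 33.2 34.5 61.  78.4] [ 541.  -143.4   44.1] [ 534.7 -137.9   59.    51.1   71.2]
scene post 0.6 [305.6, 203.3, 315.8, 220.1] 161 [34.8 43.6 51.6 53.1 54.4] [660.7   9.1  48.2] [659.2  12.1  19.7  19.1  42.1]
scene border 0.75 [186.6, 222.7, 221.5, 272.7] 1097 [21.6 33.2 34.5 62.1 78.4] [ 541.  -142.9   44.2] [ 534.8 -137.4   60.1   51.1   71.2]
scene border 0.64 [269.1, 155.7, 335.6, 211.0] 2572 [18.4 33.7 35.  36.3 40.4] [612.5  67.7  33.8] [611.3  76.3  99.7 103.6   3.8]
scene cam 0.65 [185.4, 225.1, 220.6, 277.9] 1098 [20.5 33.2 34.5 62.  78.4] [ 540.9 -143.1   44. ] [ 534.7 -137.9   59.    51.1   71.2]
side jig 0.62 [143.4, 149.7, 387.4
[... 955 characters left out ...]
82.6   5.4  14.3] [582.4 -15.8 230.1 353.6   9.7]
wrist panel 0.91 [162.4, 76.5, 249.6, 165.5] 6624 [35.4 36.6 37.5 38.4 42.5] [611.1  79.   37.6] [610.1  77.6 100.1 100.7   4.4]
wrist post 0.82 [237.1, 159.2, 256.3, 181.8] 255 [20.6 52.3 54.9 55.4 56.2] [658.5  16.2  49.5] [658.4  14.4  19.   17.4  89.2]
wrist border 0.58 [163.3, 71.6, 252.5, 162.0] 6561 [35.5 36.6 37.5 38.4 42.5] [611.2  79.1  37.8] [610.4  77.6  99.7 100.6   4.6]
wrist border 0.24 [79.7, 37.6, 289.3, 285.9] 27960 [11.  11.8 12.3 13.  33.9] [582.3   5.1  14.3] [581.9 -14.5 230.7 351.2   9.7]
wrist cam 0.44 [174.0, 267.4, 184.7, 285.0] 83 [26.3 35.7 36.7 56.6 63.7] [ 559.3 -135.4   43.2] [ 558.6 -136.2   20.7    4.5   62.2]
```

```bash
cat >> h.py <<'E'
from scipy.spatial.transform import Rotation as R
J0=np.array([583.3,-21.7]); JY=np.radians(9.7)
def rot(a): return np.array([[np.cos(a),-np.sin(a)],[np.sin(a),np.cos(a)]])
def w2j(p): return (np.asarray(p)-J0)@rot(JY)
def j2w(p): return np.asarray(p)@rot(JY).T+J0
def tool():
    s=observe(); M=R.from_rotvec(s["tool_rot"]).as_matrix(); return s,M
def yaw(M): return np.arctan2(M[1,0],M[0,0])
def status():
    s,M=tool(); p=s["tool_pos"]
    print("t",round(s["time_s"],2),"tcp",p.round(1),"jig",w2j(p[:2]).round(1),"tip z",round(p[2]-97,1),"yawjig",round(np.degrees(yaw(M)-JY),1),"F",s["wrist_force"].round(1),"T",s["wrist_torque"].round(2),"w",round(s["grip_width"],1))
def to(jx,jy,tipz,yj=None):
    """shift in tool axes to bring the fingertip to a jig point, and turn"""
    s,M=tool(); w=np.r_[j2w([jx,jy]),tipz+97]
    d=M.T@(w-s["tool_pos"]); t=None
    if yj is not None: t=-(np.radians(yj)+JY-yaw(M))
    print("to",(jx,jy,tipz),"shift",d.round(1),"turn",None if t is None else round(t,3))
def panel(names=("side","scene"),save=None):
    out=[]
    for n in names:
        c=camera(n); rs=trace("panel",c)
        if save: cv2.imwrite(f"pics/{save}_{n}.png",c["img"])
        best=None
        for r in rs:
            P,u,v=cloud(c,r["mask"]); k=(P[:,2]>30)&(P[:,2]<47)
            if k.sum()<300: continue
            Q=P[k]; (cx,cy),(w,h),a=cv2.minAreaRect(Q[:,:2].astype(np.float32))
            if abs(w-102)>12 or abs(h-102)>12:
                print(n,"odd",r["p"],round(w),round(h),w2j([cx,cy]).round(1)); continue
            b=Q[Q[:,2]>np.median(Q[:,2])+3.5]
            bd=np.median(b[:,:2],0)-[cx,cy] if len(b)>20 else np.zeros(2)
            # panel y direction = -(border dir)
            aj=np.radians(a)-JY
            bj=bd@rot(JY)
            cand=[aj+i*np.pi/2 for i in range(4)]
            th=max(cand,key=lambda t: np.dot(-bj,[-np.sin(t),np.cos(t)]))
            print(n,"panel jig",w2j([cx,cy]).round(1),"theta",round(np.degrees((th+np.pi)%(2*np.pi)-np.pi),1),"size",round(w,1),round(h,1),"border off",bj.round(0),"p",round(r["p"],2))
            best=1; break
        if not best: print(n,"none")
def pj(pc,th,q):
    return np.asarray(pc)+rot(np.radians(th))@np.asarray(q)
E
python3 - <<'E'
from h import *
status(); panel(("side","scene","wrist"))
to(14,165,60,-5.5); to(14,165,18,-5.5)
E
```

```text
t 1.2 tcp [675.   -0.  302.7] jig [94.   5.9] tip z 205.7 yawjig -9.7 F [-0.6 -0.3  0.5] T [ 0.02 -0.02 -0.05] w 93.8
side panel jig [41.5 89.5] theta -6.0 size 99.7 101.9 border off [ -7. -41.] p 0.8
scene panel jig [44.1 92.2] theta -5.8 size 100.1 103.3 border off [ -3. -42.] p 0.7
wrist panel jig [43.4 93.5] theta -5.6 size 99.4 98.8 border off [ -5. -41.] p 0.63
to (14, 165, 60) shift [-105.7  145.7  143.3] turn -0.073
to (14, 165, 18) shift [-105.7  187.7  143.3] turn -0.073
```

```bash
python3 -m crank '[[0,-21,15,28.7,-0.015],[0,-21,15,28.7,-0.015],[0,-21,15,28.7,-0.015],[0,-21,15,28.7,-0.015],[0,-21,15,28.7,-0.013],[0,0,38,0,0],[0,0,38,0,0],[0,0,32,0,0]]' 20
python3 - <<'E'
from h import *
status(); panel(save="b")
to(14,150,18,-5.5)
E
```

```text
time_s: 2.17
tool_pos: [565.1, 140.9, 118.2]
tool_rot: [-1.57, -0.059, 0.058]
wrist_force: [0.5, -0.6, -1.1]
grip_width: 44.0
t 2.17 tcp [565.1 140.9 118.2] jig [  9.5 163.3] tip z 21.2 yawjig -5.4 F [ 0.5 -0.6 -1.1] T [ 0.01 -0.03  0.  ] w 44.0
side panel jig [42.3 94.1] theta -5.7 size 100.8 111.9 border off [ -7. -46.] p 0.72
scene panel jig [44.2 93.5] theta -5.7 size 100.2 106.8 border off [ -5. -43.] p 0.72
to (14, 150, 18) shift [  5.    5.2 -12.1] turn -0.001
```

```bash
python3 -c "
import cv2,numpy as np
cv2.imwrite('pics/b2.png',np.hstack([cv2.imread('pics/b_side.png')[100:330,120:420],cv2.imread('pics/b_scene.png')[100:330,120:420]]))"
```

```text
(no output)
```

View pics/b2.png

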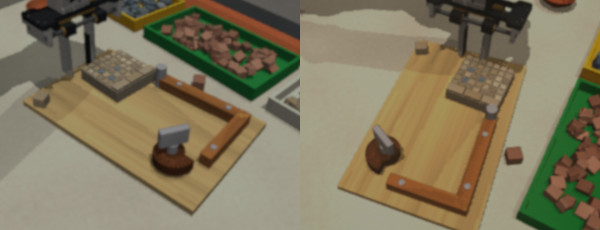

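```bash
python3 -m crank '[[0,1,0.5,-2,0],[0,1,0.5,-2,0],[0,1,0,-2,0],[0,1,0,-3,0],[0,0,0,-3,0],[0,0,0,-4,0],[0,0,0,-4,0],[0,0,0,-4,0]]' 20
python3 - <<'E'
from h import *
status(); panel(save="c")
E
```

```text
time_s: 3.03
tool_pos: [570.7, 118.2, 118.9]
tool_rot: [-1.568, -0.057, 0.059]
wrist_force: [-12.5, 24.5, 12.7]
grip_width: 0.4
t 3.03 tcp [570.7 118.2 118.9] jig [ 11.2 140.1] tip z 21.9 yawjig -5.4 F [-12.5  24.5  12.7] T [5.67 3.09 0.17] w 0.4
side panel jig [43.1 79. ] theta 1.0 size 101.9 102.9 border off [ -4. -43.] p 0.57
scene panel jig [44.6 76. ] theta 1.2 size 100.0 111.5 border off [ -3. -38.] p 0.81
```

```bash
python3 -m crank '[[0,0,0,-1,0],[0,0,0,-1,0],[0,0,0,-1,0],[0,0,0,-1,0],[0,0,0,-1,0],[0,0,0,-1,0],[0,0,0,-1,0],[0,0,0,-1,0]]' 20
python3 - <<'E'
from h import *
status(); panel(save="d")
E
```

```text
time_s: 3.9
tool_pos: [569.4, 114.9, 118.9]
tool_rot: [-1.564, -0.058, 0.065]
wrist_force: [-22.7, 37.3, 17.2]
grip_width: 0.4
t 3.9 tcp [569.4 114.9 118.9] jig [  9.3 137. ] tip z 21.9 yawjig -5.2 F [-22.7  37.3  17.2] T [8.67 5.16 0.19] w 0.4
side panel jig [42.5 77.6] theta 2.9 size 100.5 103.7 border off [ -3. -43.] p 0.75
scene panel jig [44.2 74.4] theta 2.9 size 100.6 111.0 border off [ -0. -38.] p 0.81
```

```bash
python3 -c "
import cv2,numpy as np
a=np.hstack([cv2.imread('pics/d_side.png')[80:280,160:360],cv2.imread('pics/d_scene.png')[80:280,200:400]])
cv2.imwrite('pics/d2.png',cv2.resize(a,None,fx=2,fy=2))"
```

```text
(no output)
```

View pics/d2.png

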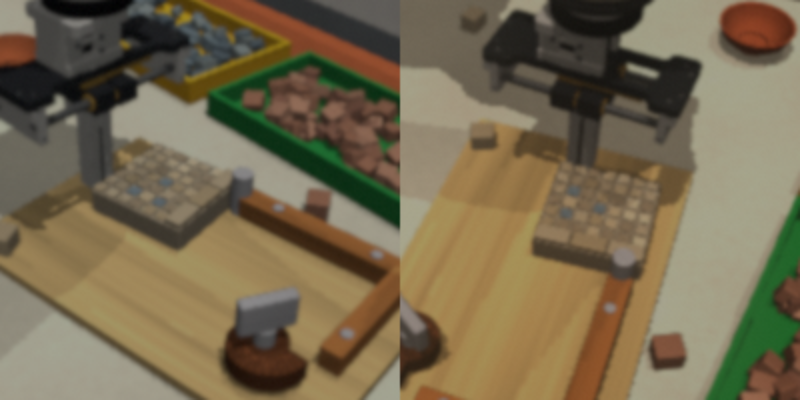

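```bash
python3 -m crank '[[0,-3.8,0,-2.8,-0.035],[0,-3.8,0,-2.8,-0.035],[0,-3.8,0,-2.8,-0.035],[0,-3.8,0,-2.8,-0.035],[0,-3.8,0,-2.8,-0.035],[0,-3.8,0,-2.8,-0.035],[0,-3.8,0,-2.8,-0.035],[0,-3.8,0,-2.8,-0.035]]' 20
python3 - <<'E'
from h import *
status(); panel(save="e")
E
```

```text
time_s: 4.77
tool_pos: [545.4, 82.4, 118.7]
tool_rot: [-1.551, -0.279, 0.281]
wrist_force: [-8.2, 10.6, 8.8]
grip_width: 0.2
t 4.77 tcp [545.4  82.4 118.7] jig [-19.8 109. ] tip z 21.7 yawjig 10.7 F [-8.2 10.6  8.8] T [2.62 1.79 0.14] w 0.2
side panel jig [31.8 64.4] theta 24.4 size 102.2 103.2 border off [ 13. -42.] p 0.75
scene odd 0.67 185 275 [  0.4 -20.4]
scene panel jig [35.1 61.3] theta 25.2 size 100.1 110.0 border off [ 11. -36.] p 0.64
```

```bash
python3 -m crank '[[0,-4,0,-2.8,-0.045],[0,-4,0,-2.8,-0.045],[0,-4,0,-2.8,-0.045],[0,-4,0,-2.7,-0.045],[0,-4.1,0,-2.6,-0.045],[0,-4.1,0,-2.6,-0.045],[0,-4.2,0,-2.5,-0.045],[0,-4.2,0,-2.4,-0.045]]' 20
python3 - <<'E'
from h import *
status(); panel(save="f")
E
```

```text
time_s: 5.63
tool_pos: [528.3, 45.7, 118.5]
tool_rot: [-1.498, -0.559, 0.56]
wrist_force: [-0.8, 1.9, -0.4]
grip_width: 0.3
t 5.63 tcp [528.3  45.7 118.5] jig [-42.9  75.7] tip z 21.5 yawjig 31.3 F [-0.8  1.9 -0.4] T [0.31 0.01 0.04] w 0.3
side panel jig [26.6 52.9] theta 41.2 size 101.7 99.3 border off [ 24. -34.] p 0.65
scene odd 0.62 101 116 [33.4 48.8]
scene none
```

```bash
python3 -m crank '[[0,-4.2,0,-3.4,-0.045],[0,-4.2,0,-3.4,-0.045],[0,-4.2,0,-3.4,-0.045],[0,-4.2,0,-3.4,-0.045],[0,-4.2,0,-3.4,-0.045],[0,-4.2,0,-3.4,-0.045],[0,-4.2,0,-3.4,-0.045],[0,-4.2,0,-3.4,-0.045]]' 20
python3 - <<'E'
from h import *
status(); panel(save="g")
E
```

```text
time_s: 6.5
tool_pos: [527.7, 3.5, 118.6]
tool_rot: [-1.404, -0.836, 0.836]
wrist_force: [-1.0, 0.8, -0.6]
grip_width: 0.3
t 6.5 tcp [527.7   3.5 118.6] jig [-50.5  34.2] tip z 21.6 yawjig 51.8 F [-1.   0.8 -0.6] T [0.32 0.18 0.05] w 0.3
side panel jig [21.3 38.6] theta 63.0 size 96.2 99.7 border off [ 36. -20.] p 0.58
scene panel jig [24.3 42.4] theta 63.0 size 101.5 102.0 border off [ 35. -24.] p 0.65
```

```bash
python3 -c "
import cv2,numpy as np
a=np.hstack([cv2.imread('pics/g_side.png')[80:280,160:360],cv2.imread('pics/g_scene.png')[80:280,200:400]])
cv2.imwrite('pics/g2.png',cv2.resize(a,None,fx=2,fy=2))"
```

```text
(no output)
```

View pics/g2.png

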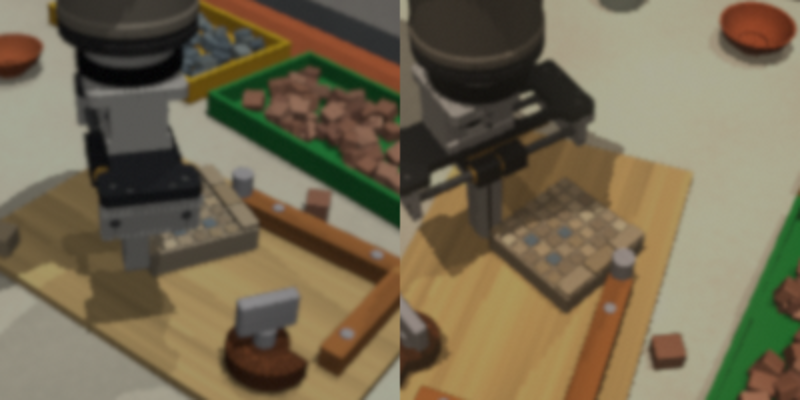

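```bash
python3 -m crank '[[0,-4.2,0,-3.4,-0.045],[0,-4.2,0,-3.4,-0.045],[0,-4.2,0,-3.4,-0.045],[0,-4.2,0,-3.4,-0.045],[0,-4.2,0,-3.4,-0.045],[0,-4.2,0,-3.4,-0.045],[0,-4.2,0,-3.4,-0.045],[0,-4.2,0,-3.4,-0.045]]' 20
python3 - <<'E'
from h import *
status(); panel(save="i")
E
```

```text
time_s: 7.37
tool_pos: [540.2, -36.6, 118.2]
tool_rot: [-1.268, -1.104, 1.11]
wrist_force: [-14.3, 1.6, 9.6]
grip_width: 0.1
t 7.37 tcp [540.2 -36.6 118.2] jig [-45.   -7.4] tip z 21.2 yawjig 72.5 F [-14.3   1.6   9.6] T [0.28 3.33 0.12] w 0.1
side odd 0.73 55 104 [-13.5  27. ]
side odd 0.44 159 314 [ 9.6 -8.4]
side none
scene panel jig [22.2 25. ] theta 83.8 size 103.7 101.2 border off [40. -9.] p 0.59
```

```bash
python3 -m crank '[[0,0,0,-1,-0.038],[0,0,0,-1,-0.038],[0,0,0,-1,-0.038],[0,0,0,-1,-0.038],[0,0,0,-1,-0.038],[0,0,0,-1,-0.038],[0,0,0,-1,-0.038],[0,0,0,-1,-0.038]]' 20
python3 - <<'E'
from h import *
status(); panel(save="j")
E
```

```text
time_s: 8.23
tool_pos: [543.6, -39.3, 117.3]
tool_rot: [-1.118, -1.316, 1.339]
wrist_force: [-45.6, -12.9, 37.6]
grip_width: 0.5
t 8.23 tcp [543.6 -39.3 117.3] jig [-42.1 -10.6] tip z 20.3 yawjig 89.7 F [-45.6 -12.9  37.6] T [-3.17 10.48 -0.27] w 0.5
side odd 0.62 86 101 [12.2 24.1]
side none
scene panel jig [21.2 24.9] theta 83.5 size 100.1 101.8 border off [41. -9.] p 0.7
```

```bash
python3 -c "
import cv2,numpy as np
a=np.hstack([cv2.imread('pics/j_side.png')[100:300,160:360],cv2.imread('pics/j_scene.png')[100:300,170:370]])
cv2.imwrite('pics/j2.png',cv2.resize(a,None,fx=2,fy=2))"; python3 -c "
from h import *
s,M=tool(); print(M.round(3))
c=camera('wrist'); cv2.imwrite('pics/j_w.png',c['img'])"
```

```text
[[-0.162 -0.015 -0.987]
 [ 0.987 -0.004 -0.162]
 [-0.002 -1.     0.015]]
```

View pics/j2.png

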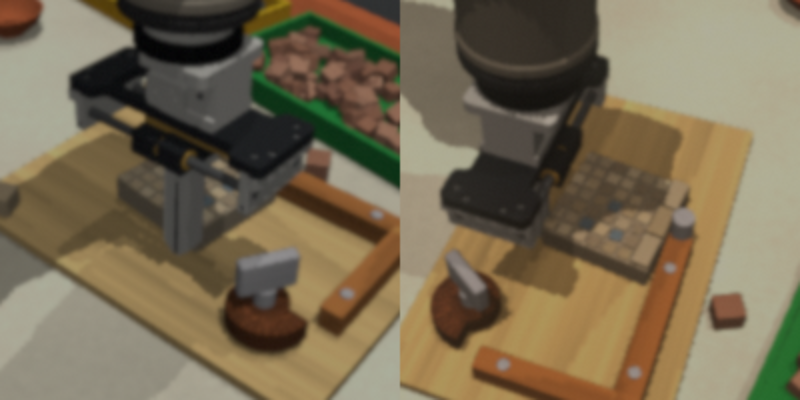

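View pics/j_w.png

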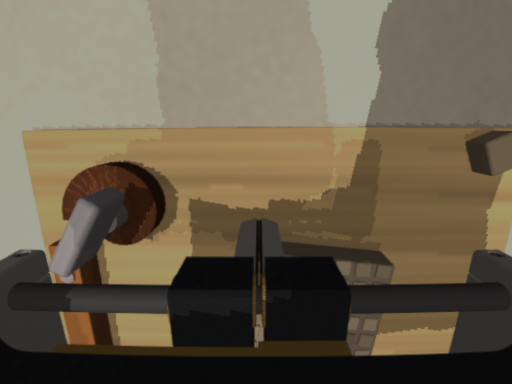

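```bash
python3 -m crank '[[0,0,0,4,0],[0,0,0,4,0],[0,0,0,3,0],[0,0,-1,0,0],[0,-2,0,0,0],[0,-2,0,0,0],[0,0,0,0,0],[0,0,0,0,0]]' 20
python3 - <<'E'
from h import *
status(); panel(save="k")
E
```

```text
time_s: 9.15
tool_pos: [540.2, -42.9, 119.7]
tool_rot: [-1.126, -1.33, 1.33]
wrist_force: [-0.9, -0.6, -0.5]
grip_width: 0.4
t 9.15 tcp [540.2 -42.9 119.7] jig [-46.1 -13.7] tip z 22.7 yawjig 89.8 F [-0.9 -0.6 -0.5] T [ 0.11 -0.05 -0.02] w 0.4
side odd 0.68 87 109 [11.4 20.5]
side none
scene panel jig [21.1 25.5] theta 83.0 size 100.5 101.3 border off [ 41. -10.] p 0.78
```

```bash
python3 -m crank '[[0,0,-0.3,-2,0],[0,0,-0.3,-1,0],[0,0,-0.4,-1,0],[0,0,-0.4,-1,0],[0,0,-0.4,-1,0],[0,0,-0.4,-1,0],[0,0,-0.4,-1,0],[0,0,-0.4,-1,0]]' 20
python3 - <<'E'
from h import *
status(); panel(("scene",),save="l")
E
```

```text
time_s: 10.02
tool_pos: [544.4, -43.7, 120.7]
tool_rot: [-1.121, -1.32, 1.336]
wrist_force: [-22.0, -11.8, -0.8]
grip_width: 0.5
t 10.02 tcp [544.4 -43.7 120.7] jig [-42.1 -15.1] tip z 23.7 yawjig 89.7 F [-22.  -11.8  -0.8] T [-2.93  5.35 -0.08] w 0.5
scene panel jig [21.5 24.1] theta 84.2 size 99.5 101.3 border off [41. -7.] p 0.8
```

```bash
python3 -m crank '[[0,-1.8,0,-0.5,0],[0,-1.8,0,-0.5,0],[0,-1.8,0,-0.5,0],[0,-1.8,0,-0.5,0],[0,-1.8,0,-0.5,0],[0,-1.8,0,-0.5,0],[0,-1.8,0,-0.5,0],[0,-1.8,0,-0.5,0]]' 20
python3 - <<'E'
from h import *
status(); panel(("scene",),save="m")
E
```

```text
time_s: 10.78
tool_pos: [550.4, -55.8, 120.6]
tool_rot: [-1.118, -1.321, 1.336]
wrist_force: [-24.5, -2.0, -1.0]
grip_width: 0.4
t 10.78 tcp [550.4 -55.8 120.6] jig [-38.2 -28. ] tip z 23.6 yawjig 89.8 F [-24.5  -2.   -1. ] T [-0.39  5.69  0.2 ] w 0.4
scene panel jig [20.3 18.3] theta 91.9 size 102.2 101.8 border off [41. -4.] p 0.69
```

```bash
python3 -m crank '[[0,0,0,8,0],[0,0,0,8,0],[40,0,-20,0,0],[40,0,-20,0,0],[40,0,-10,0,0.12],[40,0,0,0,0.12],[40,0,0,0,0.12],[40,0,0,0,0.12]]' 20
python3 -m crank '[[40,0,0,0,0.12],[40,0,0,0,0.12],[40,0,0,0,0.12],[40,0,0,0,0.12],[40,0,0,0,0.12],[40,0,0,0,0.12],[40,0,0,0,0.12],[40,0,0,0,0.12]]' 20
python3 - <<'E'
from h import *
status(); panel(("side","scene"),save="n")
to(20,95,70,0);to(20,95,24,0)
E
```

```text
time_s: 11.55
tool_pos: [539.6, -57.6, 173.4]
tool_rot: [-1.345, -0.972, 0.969]
wrist_force: [-0.4, -0.2, 0.0]
grip_width: 36.9
time_s: 12.22
tool_pos: [539.5, -57.4, 173.0]
tool_rot: [-1.559, -0.229, 0.228]
wrist_force: [0.2, 0.1, -0.6]
grip_width: 39.8
t 12.22 tcp [539.5 -57.4 173. ] jig [-49.2 -27.9] tip z 76.0 yawjig 7.0 F [ 0.2  0.1 -0.6] T [-0.01 -0.02 -0.05] w 39.8
side panel jig [19.  16.2] theta 91.1 size 103.1 101.0 border off [ 40. -20.] p 0.86
scene panel jig [20.  18.4] theta 91.5 size 101.2 101.8 border off [41. -4.] p 0.71
to (20, 95, 70) shift [ 84.9   5.9 112.5] turn 0.133
to (20, 95, 24) shift [ 84.8  51.9 112.5] turn 0.133
```

```bash
python3 -m crank '[[40,20,0,28,0.02],[40,22,0,28,0.04],[40,22,0,28,0.04],[40,21,0,28,0.03],[40,0,20,0,0],[40,0,20,0,0],[40,0,13,0,0],[40,0,0,0,0]]' 20
python3 - <<'E'
from h import *
status(); panel(("side","scene"),save="o")
to(20,80,22,0)
E
```

```text
time_s: 13.08
tool_pos: [592.3, 71.6, 117.1]
tool_rot: [-1.567, -0.13, 0.136]
wrist_force: [-1.4, 0.6, -0.0]
grip_width: 40.0
t 13.08 tcp [592.3  71.6 117.1] jig [24.6 90.4] tip z 20.1 yawjig 0.0 F [-1.4  0.6 -0. ] T [-0.04  0.01 -0.05] w 40.0
side panel jig [18.1 16.9] theta 91.3 size 101.5 101.1 border off [41. -3.] p 0.79
scene panel jig [20.5 18.5] theta 91.7 size 101.0 102.0 border off [41. -3.] p 0.91
to (20, 80, 22) shift [ -6.4   1.7 -10.2] turn -0.002
```

```bash
python3 -c "
import cv2,numpy as np
a=np.hstack([cv2.imread('pics/o_side.png')[100:300,160:360],cv2.imread('pics/o_scene.png')[100:300,170:370]])
cv2.imwrite('pics/o2.png',cv2.resize(a,None,fx=2,fy=2))"
```

```text
(no output)
```

View pics/o2.png

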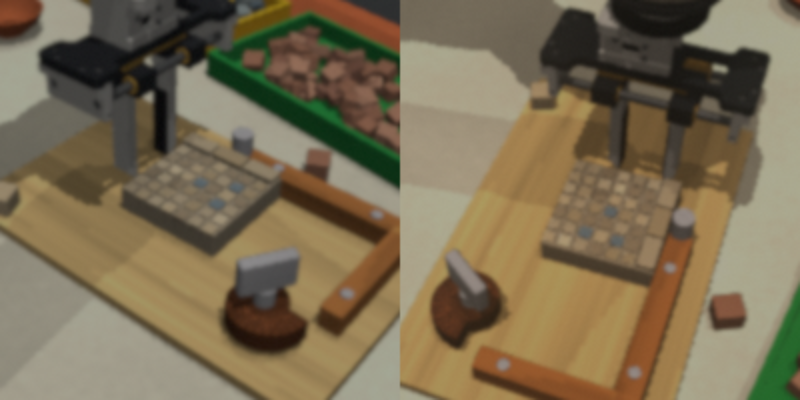

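```bash
python3 -m crank '[[40,-1.5,-0.2,-4,0],[40,-1.5,-0.2,-5,0],[40,-1.5,-0.2,-5,0],[40,0,-0.2,-6,0],[40,0,-0.2,-6,0],[40,0,-0.2,-6,0],[40,0,-0.2,-6,0],[40,0,-0.2,-6,0]]' 20
python3 - <<'E'
from h import *
status(); panel(("side","scene"),save="p")
E
```

```text
time_s: 13.95
tool_pos: [596.6, 27.1, 121.2]
tool_rot: [-1.567, -0.131, 0.131]
wrist_force: [-0.8, 1.2, -1.2]
grip_width: 40.1
t 13.95 tcp [596.6  27.1 121.2] jig [21.3 45.8] tip z 24.2 yawjig -0.1 F [-0.8  1.2 -1.2] T [ 0.36  0.03 -0.02] w 40.1
side panel jig [ 19.8 -16.7] theta 90.4 size 110.8 101.6 border off [35. -6.] p 0.7
scene panel jig [ 16.4 -16.3] theta 89.8 size 100.8 102.0 border off [42. -6.] p 0.73
```

```bash
python3 -m crank '[[40,0,0,-6,0],[40,0,0,-7,0],[40,0,0,-7,0],[40,0,0,-7,0],[40,0,0,-7,0],[40,0,0,-7,0],[40,0,0,-7,0],[40,0,0,-7,0]]' 20
python3 - <<'E'
from h import *
status(); panel(("side","scene"),save="q")
E
```

```text
time_s: 14.82
tool_pos: [605.8, -27.2, 121.3]
tool_rot: [-1.567, -0.131, 0.131]
wrist_force: [0.3, 2.0, -0.1]
grip_width: 39.8
t 14.82 tcp [605.8 -27.2 121.3] jig [21.2 -9.2] tip z 24.3 yawjig -0.1 F [ 0.3  2.  -0.1] T [ 0.57  0.08 -0.  ] w 39.8
side panel jig [ 19.6 -71.6] theta 89.8 size 111.1 101.0 border off [37. -1.] p 0.85
scene panel jig [ 16.1 -71.1] theta 89.7 size 100.9 102.4 border off [42. -3.] p 0.69
```

```bash
python3 -m crank '[[40,0,0,-3,0],[40,0,0,-3,0],[40,0,0,-3,0],[40,0,0,-3,0],[40,0,0,-2,0],[40,0,0,-1.5,0],[40,0,0,-1,0],[40,0,0,-1,0]]' 20
python3 - <<'E'
from h import *
status(); panel(("side","scene"),save="r")
E
```

```text
time_s: 15.68
tool_pos: [608.6, -43.7, 121.3]
tool_rot: [-1.567, -0.131, 0.131]
wrist_force: [-0.6, 2.1, 0.6]
grip_width: 40.1
t 15.68 tcp [608.6 -43.7 121.3] jig [ 21.2 -25.9] tip z 24.3 yawjig -0.1 F [-0.6  2.1  0.6] T [ 0.61  0.15 -0.07] w 40.1
side odd 0.88 119 101 [ 11.6 -88.8]
side none
scene panel jig [ 16. -87.] theta 89.9 size 100.7 103.0 border off [42. -4.] p 0.78
```

```bash
python3 -m crank '[[40,0,0,-1,0],[40,0,0,-1,0],[40,0,0,-0.6,0],[40,0,0,-0.4,0],[40,0,0,-0.4,0],[40,0,0,-0.3,0],[40,0,0,-0.3,0],[40,0,0,0,0]]' 20
python3 - <<'E'
from h import *
status(); panel(("side","scene"),save="s")
E
```

```text
time_s: 16.55
tool_pos: [608.8, -44.6, 121.3]
tool_rot: [-1.564, -0.132, 0.134]
wrist_force: [-4.7, 15.2, 5.0]
grip_width: 40.1
t 16.55 tcp [608.8 -44.6 121.3] jig [ 21.3 -26.9] tip z 24.3 yawjig -0.0 F [-4.7 15.2  5. ] T [ 3.75  1.25 -0.18] w 40.1
side panel jig [ 17.9 -89. ] theta 89.8 size 109.3 101.2 border off [38. -2.] p 0.7
scene panel jig [ 16.2 -86.9] theta 89.2 size 101.2 103.2 border off [41. -4.] p 0.89
```

```bash
python3 -m crank '[[40,0,0,4,0],[40,0,0,4,0],[40,0,-20,0,0],[40,0,-25,0,0],[40,0,-25,10,0],[40,0,-20,20,0],[40,0,0,25,0],[40,0,0,0,0]]' 20
python3 - <<'E'
from h import *
status(); panel(("side","scene","wrist"),save="t")
to(-55,-60,70,90)
for n in ["side","scene"]:
    c=camera(n)
    for r in trace("key",c)[:1]:
        P,u,v=cloud(c,r["mask"]); k=(P[:,2]>70); Q=P[k]
        rc=cv2.minAreaRect(Q[:,:2].astype(np.float32)); jj=(cv2.boxPoints(rc)-J0)@rot(JY)
        print(n,"wing",w2j(rc[0]).round(1),np.round(rc[1],1),jj.round(0).tolist())
E
python3 -c "
import cv2,numpy as np
a=np.hstack([cv2.imread('pics/t_side.png')[130:330,200:400],cv2.imread('pics/t_scene.png')[130:330,150:350]])
cv2.imwrite('pics/t2.png',cv2.resize(a,None,fx=2,fy=2))"
```

```text
time_s: 17.42
tool_pos: [598.8, 19.1, 212.8]
tool_rot: [-1.565, -0.136, 0.132]
wrist_force: [-0.2, 0.6, -0.0]
grip_width: 39.8
t 17.42 tcp [598.8  19.1 212.8] jig [22.2 37.6] tip z 115.8 yawjig 0.1 F [-0.2  0.6 -0. ] T [ 0.08 -0.04 -0.  ] w 39.8
side panel jig [ 18.1 -88.9] theta 90.1 size 113.0 101.7 border off [38. -1.] p 0.64
scene panel jig [ 15.9 -87.2] theta 89.8 size 100.9 100.7 border off [42. -4.] p 0.82
wrist panel jig [ 16.3 -88.7] theta 90.4 size 101.5 108.0 border off [ 39. -18.] p 0.93
to (-55, -60, 70) shift [-75.7  43.9 -92.2] turn -1.575
side wing [ -63.  -106.3] [12.4 45.7] [[-86.0, -100.0], [-47.0, -123.0], [-40.0, -113.0], [-79.0, -89.0]]
scene wing [ -60.6 -104.3] [12.5 45.3] [[-83.0, -98.0], [-45.0, -122.0], [-38.0, -111.0], [-76.0, -87.0]]
```

View pics/t2.png

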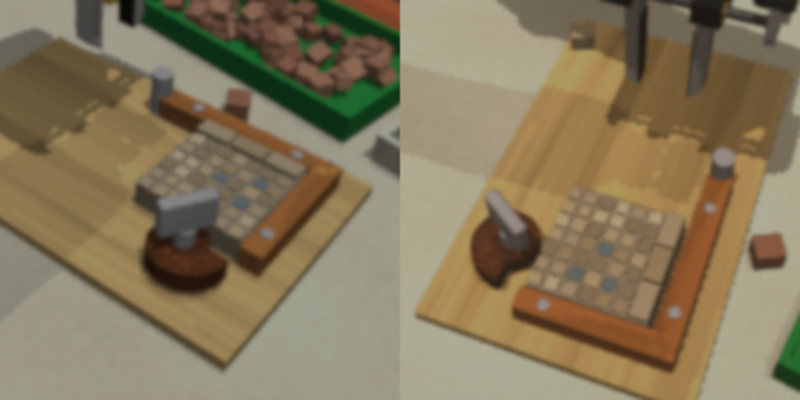

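View pics/t_wrist.png

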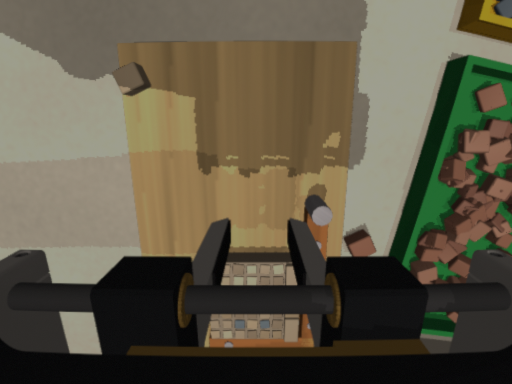

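```bash
python3 -m crank '[[0,-20,11,-24,0],[0,-21,11,-25,0],[0,-21,12,-25,0],[0,-21,12,-24,0],[0,0,20,0,0],[0,0,20,0,0],[0,0,5,0,0],[0,0,0,0,0]]' 20
python3 - <<'E'
from h import *
status(); panel(("side","scene"),save="u")
print(observe()["joints"].round(2))
E
```

```text
time_s: 18.58
tool_pos: [532.6, -95.9, 119.1]
tool_rot: [-1.566, -0.129, 0.133]
wrist_force: [0.0, -0.0, -0.2]
grip_width: 0.4
t 18.58 tcp [532.6 -95.9 119.1] jig [-62.5 -64.6] tip z 22.1 yawjig -0.1 F [ 0.  -0.  -0.2] T [ 0.01  0.06 -0.02] w 0.4
side none
scene panel jig [ 16.4 -87.8] theta 89.7 size 100.1 102.1 border off [41. -3.] p 0.76
[ 0.13  0.45 -0.09  2.04  0.06  0.65  0.17]
```

```bash
python3 -m crank '[[0,4,-0.3,0.5,0],[0,4,-0.3,0.5,0],[0,3,-0.3,0.5,0],[0,3,-0.3,0.5,0],[0,2,-0.2,0,0],[0,2,-0.2,0,0],[0,1,-0.2,0,0],[0,1,-0.2,0,0]]' 20
python3 - <<'E'
from h import *
status(); panel(("scene",),save="v")
E
```

```text
time_s: 19.45
tool_pos: [552.3, -90.6, 122.0]
tool_rot: [-1.567, -0.13, 0.132]
wrist_force: [-6.6, -1.3, -0.1]
grip_width: 0.7
t 19.45 tcp [552.3 -90.6 122. ] jig [-42.2 -62.7] tip z 25.0 yawjig -0.1 F [-6.6 -1.3 -0.1] T [-0.42  1.8  -0.02] w 0.7
scene panel jig [ 21. -87.] theta 89.5 size 101.0 101.9 border off [41. -4.] p 0.73
```

```bash
python3 -m crank '[[0,0.5,0,0,0],[0,0.5,0,0,0],[0,0.5,-0.1,0,0],[0,0.5,0,0,0],[0,0.5,-0.1,0,0],[0,0,0,0,0],[0,0,0,0,0],[0,0,0,0,0]]' 20
python3 - <<'E'
from h import *
status(); panel(("scene",),save="w")
E
```

```text
time_s: 20.22
tool_pos: [552.8, -90.7, 121.9]
tool_rot: [-1.567, -0.127, 0.134]
wrist_force: [-15.2, -0.9, 6.4]
grip_width: 0.7
t 20.22 tcp [552.8 -90.7 121.9] jig [-41.7 -62.9] tip z 24.9 yawjig -0.2 F [-15.2  -0.9   6.4] T [-0.29  3.59  0.02] w 0.7
scene panel jig [ 20.4 -87.4] theta 89.6 size 101.5 101.3 border off [42. -5.] p 0.94
```

```bash
python3 -m crank '[[0,-6,0,2,0],[0,-8,0,2,0],[0,-8,0,0,0],[0,0,-30,0,0],[40,0,-35,0,-0.12],[40,0,-25,0,-0.12],[40,0,0,0,-0.12],[40,0,0,0,-0.12]]' 20
python3 -m crank '[[40,0,0,0,-0.12],[40,0,0,0,-0.12],[40,0,0,0,-0.12],[40,0,0,0,-0.12],[40,0,0,0,-0.05],[40,0,0,0,0],[40,0,0,0,0],[40,0,0,0,0]]' 20
python3 - <<'E'
from h import *
status(); panel(("side","scene"),save="x")
for n in ["side","scene","wrist"]:
    c=camera(n)
    if n=="wrist": cv2.imwrite("pics/x_w.png",c["img"])
    for r in trace("key",c)[:1]:
        P,u,v=cloud(c,r["mask"]); k=(P[:,2]>70)&(P[:,2]<90); Q=P[k]
        if len(Q)<20: print(n,len(Q));continue
        rc=cv2.minAreaRect(Q[:,:2].astype(np.float32)); b=(cv2.boxPoints(rc)-J0)@rot(JY)
        e=b[1]-b[0]; f=b[2]-b[1]; e=e if e@e>f@f else f
        print(n,"wing",w2j(rc[0]).round(1),np.round(rc[1],1),np.degrees(np.arctan2(e[1],e[0])).round(1))
to(-61.5,-105,47,59)
E
```

```text
time_s: 20.98
tool_pos: [533.3, -90.1, 214.6]
tool_rot: [-1.512, -0.514, 0.508]
wrist_force: [0.7, -0.1, 0.1]
grip_width: 23.9
time_s: 21.65
tool_pos: [532.6, -90.0, 212.6]
tool_rot: [-1.371, -0.913, 0.912]
wrist_force: [0.0, -0.4, -0.0]
grip_width: 40.2
t 21.65 tcp [532.6 -90.  212.6] jig [-61.5 -58.8] tip z 115.6 yawjig 57.6 F [ 0.  -0.4 -0. ] T [ 0.09 -0.05 -0.02] w 40.2
side panel jig [ 23.9 -87.2] theta 89.7 size 110.4 105.0 border off [37. -2.] p 0.83
scene panel jig [ 21.2 -87.6] theta 89.7 size 102.1 101.7 border off [41. -3.] p 0.96
side wing [ -62.8 -105.8] [12.7 44.7] -33.0
scene wing [ -59.9 -104.9] [12.2 43.9] -33.1
wrist wing [-75.9 -93.4] [11.2 12.8] -33.6
to (-61.5, -105, 47) shift [-39.3  68.5 -24.6] turn -0.022
```

View pics/x_w.png

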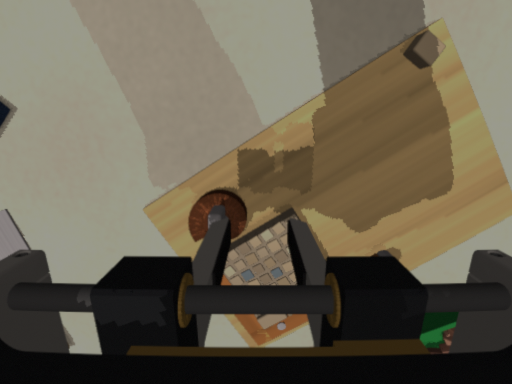

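The wrist picture shows the wing at about (215,215), left of the fingers, with the panel in the corner. I'll move over the wing and straddle it.

```bash
python3 -m crank '[[40,-13,0,-8,0],[40,-13,0,-8,0],[40,-13,0,-8.5,0],[40,0,0,0,0],[40,0,20,0,0],[40,0,10,0,0],[40,0,0,0,0],[40,0,0,0,0]]' 20
python3 - <<'E'
from h import *
status()
for n in ["side","scene"]:
    c=camera(n); cv2.imwrite(f"pics/y_{n}.png",c["img"])
to(-61.5,-105,48,57)
a=np.hstack([cv2.imread('pics/y_side.png')[150:310,210:370],cv2.imread('pics/y_scene.png')[150:310,130:290]])
cv2.imwrite('pics/y2.png',cv2.resize(a,None,fx=2.4,fy=2.4))
E
```

```text
time_s: 22.82
tool_pos: [540.1, -134.8, 182.1]
tool_rot: [-1.369, -0.914, 0.915]
wrist_force: [-0.0, -0.5, 0.8]
grip_width: 40.0
t 22.82 tcp [ 540.1 -134.8  182.1] jig [ -61.7 -104.2] tip z 85.1 yawjig 57.8 F [-0.  -0.5  0.8] T [ 0.05 -0.03 -0.02] w 40.0
to (-61.5, -105, 48) shift [-0.7 38.   0. ] turn 0.013
```

View pics/y2.png

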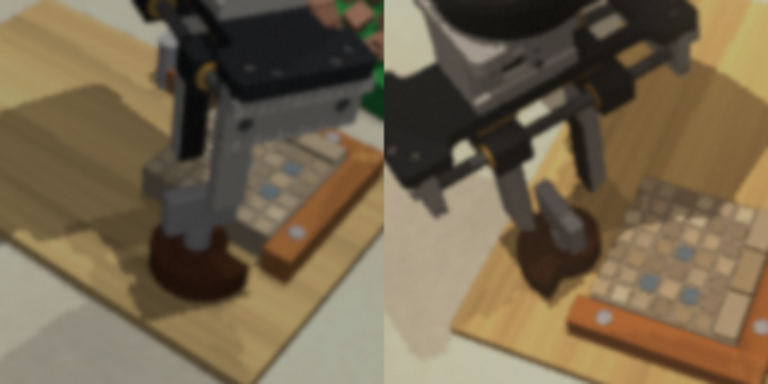

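The fingers stand either side of the wing in both views. I'll descend and close gently.

```bash
python3 -m crank '[[40,-0.5,10,0,0.013],[40,0,10,0,0],[40,0,10,0,0],[40,0,7,0,0],[8,0,0,0,0],[8,0,0,0,0],[8,0,0,0,0],[8,0,0,0,0]]' 25
python3 - <<'E'
from h import *
status()
for n in ["side","scene"]:
    c=camera(n); cv2.imwrite(f"pics/z_{n}.png",c["img"])
a=np.hstack([cv2.imread('pics/z_side.png')[150:310,210:370],cv2.imread('pics/z_scene.png')[150:310,130:290]])
cv2.imwrite('pics/z2.png',cv2.resize(a,None,fx=2.4,fy=2.4))
E
```

```text
time_s: 23.58
tool_pos: [540.5, -135.6, 145.8]
tool_rot: [-1.375, -0.905, 0.904]
wrist_force: [4.2, 12.1, -1.6]
grip_width: 16.9
t 23.58 tcp [ 540.5 -135.6  145.8] jig [ -61.3 -105.1] tip z 48.8 yawjig 57.0 F [ 4.2 12.1 -1.6] T [ 3.05 -1.14 -0.04] w 16.9
```

View pics/z2.png

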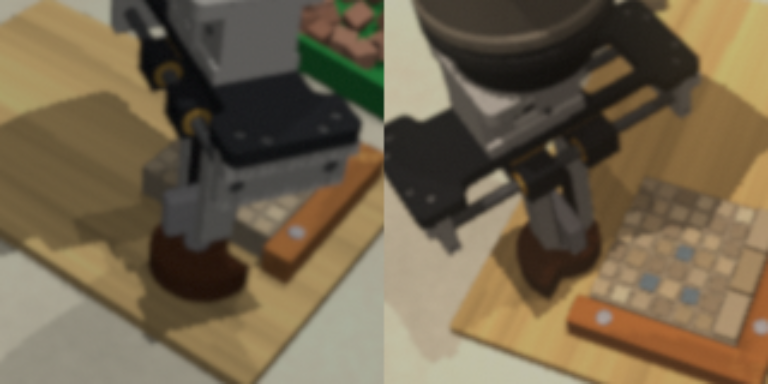

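```bash
python3 -m crank '[[8,0.8,0,0,0],[8,0.8,0,0,0],[8,0.7,0,0,0],[8,0,0,0,0],[8,0,0,0,0],[8,0,0,0,0],[8,0,0,0,0],[8,0,0,0,0]]' 25
python3 - <<'E'
from h import *
status()
E
```

```text
time_s: 24.35
tool_pos: [541.1, -134.2, 145.6]
tool_rot: [-1.375, -0.904, 0.904]
wrist_force: [-1.6, -5.1, 5.5]
grip_width: 13.1
t 24.35 tcp [ 541.1 -134.2  145.6] jig [ -60.6 -103.7] tip z 48.6 yawjig 57.0 F [-1.6 -5.1  5.5] T [-1.27  0.41  0.04] w 13.1
```

```bash
python3 -m crank '[[8,-0.5,0,0,0.08],[8,0,0,0,0.08],[8,0,0,0,0.08],[8,0,0,0,0.08],[8,0,0,0,0.08],[8,0,0,0,0.08],[8,0,0,0,0.08],[8,0,0,0,0]]' 30
python3 - <<'E'
from h import *
status()
E
```

```text
time_s: 25.02
tool_pos: [540.6, -134.8, 145.6]
tool_rot: [-1.52, -0.468, 0.469]
wrist_force: [-4.6, -5.8, 7.0]
grip_width: 12.4
t 25.02 tcp [ 540.6 -134.8  145.6] jig [ -61.1 -104.3] tip z 48.6 yawjig 24.6 F [-4.6 -5.8  7. ] T [-1.65  0.85  0.03] w 12.4
```

```bash
python3 -m crank '[[8,0,0,0,0.1],[8,0,0,0,0.1],[8,0,0,0,0.1],[8,0,0,0,0.1],[8,0,0,0,0.1],[8,0,0,0,0.1],[8,0,0,0,0.1],[8,0,0,0,0.1]]' 30
python3 - <<'E'
from h import *
status(); panel(("scene",),save="A")
a=np.hstack([cv2.imread('pics/A_scene.png')[130:330,110:310]])
cv2.imwrite('pics/A2.png',cv2.resize(a,None,fx=2.4,fy=2.4))
E
```

```text
time_s: 25.68
tool_pos: [539.8, -135.0, 145.5]
tool_rot: [-1.566, 0.16, -0.157]
wrist_force: [-10.0, -6.5, 11.3]
grip_width: 13.0
t 25.68 tcp [ 539.8 -135.   145.5] jig [ -62.  -104.4] tip z 48.5 yawjig -21.3 F [-10.   -6.5  11.3] T [-1.65  2.38  0.1 ] w 13.0
scene panel jig [ 21.  -86.9] theta 89.4 size 100.6 102.1 border off [41. -4.] p 0.56
```

View pics/A2.png

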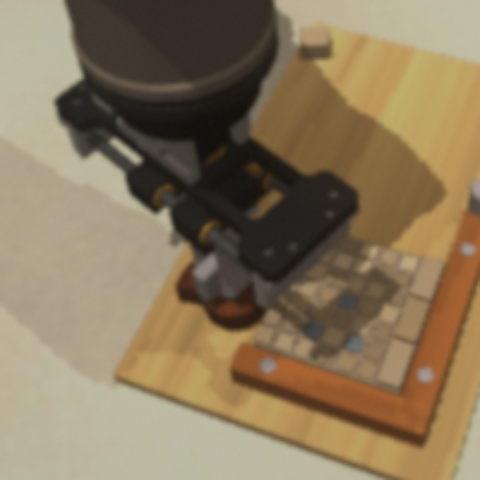

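```bash
python3 -m crank '[[8,-0.7,-0.5,-0.6,0.08],[8,0,0,0,0.08],[8,0,0,0,0.08],[8,0,0,0,0.08],[8,0,0,0,0.08],[8,0,0,0,0.08],[8,0,0,0,0.08],[8,0,0,0,0]]' 30
python3 - <<'E'
from h import *
status(); print(observe()["joints"].round(2))
E
```

```text
time_s: 26.45
tool_pos: [539.0, -134.8, 145.6]
tool_rot: [-1.488, 0.598, -0.594]
wrist_force: [-6.7, -4.1, 6.1]
grip_width: 12.8
t 26.45 tcp [ 539.  -134.8  145.6] jig [ -62.7 -104. ] tip z 48.6 yawjig -53.4 F [-6.7 -4.1  6.1] T [-0.97  1.78  0.01] w 12.8
[-0.04  0.44  0.21  2.01 -0.13  0.71 -0.51]
```

```bash
python3 -m crank '[[8,-0.1,-0.3,-0.7,0.08],[8,0,0,0,0.08],[8,0,0,0,0.08],[8,0,0,0,0.08],[8,0,0,0,0.08],[8,0,0,0,0.08],[8,0,0,0,0.06],[8,0,0,0,0]]' 30
python3 - <<'E'
from h import *
status()
E
```

```text
time_s: 27.12
tool_pos: [538.6, -134.3, 145.7]
tool_rot: [-1.326, 1.01, -1.005]
wrist_force: [-5.4, 0.1, 2.5]
grip_width: 12.5
t 27.12 tcp [ 538.6 -134.3  145.7] jig [ -63.1 -103.5] tip z 48.7 yawjig -84.2 F [-5.4  0.1  2.5] T [0.08 1.51 0.02] w 12.5
```

```bash
python3 -m crank '[[8,0.1,0,-0.4,0.04],[8,0,0,0,0.04],[8,0,0,0,0.04],[8,0,0,0,0.04],[8,0,0,0,0.04],[8,0,0,0,0.04],[8,0,0,0,0.04],[8,0,0,0,0.04]]' 30
python3 - <<'E'
from h import *
status()
E
```

```text
time_s: 27.78
tool_pos: [538.5, -134.1, 145.8]
tool_rot: [-1.187, 1.246, -1.241]
wrist_force: [-4.7, 4.7, 1.1]
grip_width: 12.6
t 27.78 tcp [ 538.5 -134.1  145.8] jig [ -63.1 -103.2] tip z 48.8 yawjig -102.4 F [-4.7  4.7  1.1] T [1.07 1.13 0.06] w 12.6
```

```bash
python3 -m crank '[[8,-0.4,0,-0.4,0.03],[8,0,0,0,0.03],[8,0,0,0,0.03],[8,0,0,0,0.03],[8,0,0,0,0.03],[8,0,0,0,0.03],[8,0,0,0,0.03],[8,0,0,0,0.03]]' 30
python3 - <<'E'
from h import *
status(); panel(("scene",),save="B")
E
```

```text
time_s: 28.45
tool_pos: [538.4, -133.8, 145.8]
tool_rot: [-1.06, 1.419, -1.416]
wrist_force: [-3.2, 6.1, -1.9]
grip_width: 12.3
t 28.45 tcp [ 538.4 -133.8  145.8] jig [ -63.1 -102.9] tip z 48.8 yawjig -116.1 F [-3.2  6.1 -1.9] T [1.6  0.85 0.06] w 12.3
scene panel jig [ 19.8 -87.3] theta 90.3 size 104.2 102.5 border off [42. -4.] p 0.63
```

```bash
python3 -m crank '[[8,-0.3,0,-0.2,0.03],[8,0,0,0,0.03],[8,0,0,0,0.03],[8,0,0,0,0.03],[8,0,0,0,0.03],[8,0,0,0,0.03],[8,0,0,0,0.03],[8,0,0,0,0.03]]' 30
python3 - <<'E'
from h import *
status(); print(observe()["joints"].round(2))
E
```

```text
time_s: 29.22
tool_pos: [538.5, -133.4, 146.2]
tool_rot: [-0.912, 1.588, -1.584]
wrist_force: [-4.1, 7.3, 6.1]
grip_width: 11.9
t 29.22 tcp [ 538.5 -133.4  146.2] jig [ -63.  -102.6] tip z 49.2 yawjig -129.9 F [-4.1  7.3  6.1] T [1.79 1.28 0.11] w 11.9
[-0.31  0.48  0.55  2.03 -0.38  0.73 -1.62]
```

```bash
python3 -m crank '[[8,0,0,0,0.012],[8,0,0,0,0.012],[8,0,0,0,0.012],[8,0,0,0,0.012],[8,0,0,0,0.012],[8,0,0,0,0.012],[8,0,0,0,0.012],[8,0,0,0,0.012]]' 30
python3 - <<'E'
from h import *
status()
E
```

```text
time_s: 29.88
tool_pos: [538.5, -133.4, 146.3]
tool_rot: [-0.848, 1.653, -1.649]
wrist_force: [-5.6, 8.5, 6.1]
grip_width: 11.9
t 29.88 tcp [ 538.5 -133.4  146.3] jig [ -63.  -102.5] tip z 49.3 yawjig -135.3 F [-5.6  8.5  6.1] T [1.88 1.47 0.45] w 11.9
```

```bash
python3 -m crank '[[8,-0.3,-0.3,-0.6,0],[8,0,0,0,0],[8,0,0,0,0],[8,0,0,0,0],[8,0,0,0,0],[8,0,0,0,0],[8,0,0,0,0],[8,0,0,0,0]]' 30
python3 - <<'E'
from h import *
status();panel(("scene","side"),save="C")
E
```

```text
time_s: 30.55
tool_pos: [538.3, -133.2, 146.4]
tool_rot: [-0.848, 1.651, -1.649]
wrist_force: [-2.9, 6.6, 1.2]
grip_width: 12.2
t 30.55 tcp [ 538.3 -133.2  146.4] jig [ -63.1 -102.3] tip z 49.4 yawjig -135.3 F [-2.9  6.6  1.2] T [1.51 0.81 0.34] w 12.2
scene panel jig [ 20.8 -87. ] theta 89.4 size 102.9 101.3 border off [42. -4.] p 0.76
side panel jig [ 14.  -89.3] theta 89.9 size 104.6 100.1 border off [ 46. -41.] p 0.95
```

```bash
python3 -m crank '[[16,0,0,0,0],[22,0,0,0,0],[30,0,0,0,0],[40,0,0,0,0],[40,0,0,0,0],[40,0,-8,0,0],[40,0,-20,0,0],[40,0,-25,0,0]]' 30
python3 -m crank '[[40,0,-30,0,0],[40,0,-30,0,0],[40,0,0,0,0],[40,0,0,25,0],[40,0,0,25,0],[40,0,0,0,0],[40,0,0,0,0],[40,0,0,0,0]]' 30
python3 - <<'E'
from h import *
status();panel(("scene","side"),save="D")
for n in ["side","scene"]:
    c=camera(n)
    for r in trace("key",c)[:1]:
        P,u,v=cloud(c,r["mask"]); k=(P[:,2]>70)&(P[:,2]<90); Q=P[k]
        if len(Q)<20: print(n,len(Q));continue
        rc=cv2.minAreaRect(Q[:,:2].astype(np.float32)); b=(cv2.boxPoints(rc)-J0)@rot(JY)
        e=b[1]-b[0]; f=b[2]-b[1]; e=e if e@e>f@f else f
        print(n,"wing",w2j(rc[0]).round(1),np.round(rc[1],1),np.degrees(np.arctan2(e[1],e[0])).round(1))
a=np.hstack([cv2.imread('pics/D_side.png')[150:330,190:390],cv2.imread('pics/D_scene.png')[150:330,140:340]])
cv2.imwrite('pics/D2.png',cv2.resize(a,None,fx=2,fy=2))
E
```

```text
time_s: 31.42
tool_pos: [537.7, -134.0, 199.6]
tool_rot: [-0.85, 1.652, -1.651]
wrist_force: [1.0, -0.1, -0.4]
grip_width: 39.9
time_s: 32.08
tool_pos: [578.6, -163.1, 259.5]
tool_rot: [-0.848, 1.651, -1.651]
wrist_force: [-0.0, 0.1, 0.3]
grip_width: 39.8
t 32.08 tcp [ 578.6 -163.1  259.5] jig [ -28.5 -138.6] tip z 162.5 yawjig -135.3 F [-0.   0.1  0.3] T [ 0.15  0.12 -0.01] w 39.8
scene none
side panel jig [ 23.5 -89.2] theta 89.7 size 110.2 100.6 border off [36. -2.] p 0.72
side wing [ -62.8 -105.8] [13. 45.] -43.2
scene wing [ -61.  -104.3] [12.  46.2] -43.8
```

View pics/D2.png

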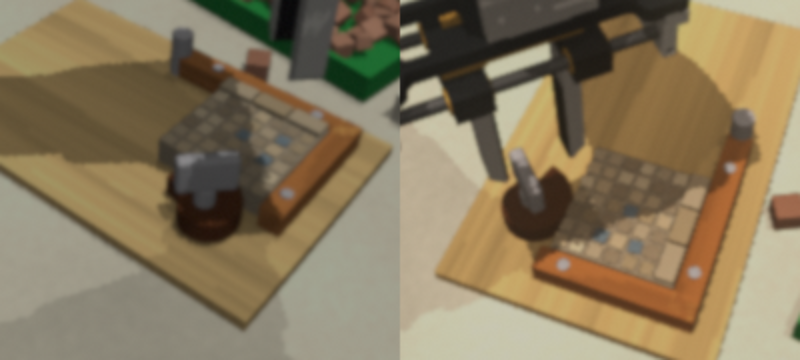

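The panel is home and the wing is free. The wing may have sprung back by about 2°, but that is within measurement noise. There is time to regrip lightly and check that it is still tight.

```bash
python3 -m crank '[[40,0,0,-25,-0.02],[40,0,0,-25,0],[40,0,30,0,0],[40,0,30,0,0],[40,0,30,0,0],[40,0,15,0,0],[40,0,8,0,0],[40,0,0,0,0]]' 8
python3 -m crank '[[8,0,0,0,0],[8,0,0,0,0],[8,0,0,0,0],[8,0,0,0,0],[8,0,0,0,0],[8,0,0,0,0],[8,0,0,0,0],[8,0,0,0,0]]' 8
python3 - <<'E'
from h import *
status()
E
```

```text
time_s: 33.15
tool_pos: [537.5, -134.2, 145.3]
tool_rot: [-0.864, 1.638, -1.637]
wrist_force: [0.0, -0.6, -0.7]
grip_width: 39.6
time_s: 33.82
tool_pos: [538.9, -133.7, 147.4]
tool_rot: [-0.861, 1.636, -1.636]
wrist_force: [1.8, 4.0, 6.5]
grip_width: 11.7
t 33.82 tcp [ 538.9 -133.7  147.4] jig [ -62.6 -102.9] tip z 50.4 yawjig -134.1 F [1.8 4.  6.5] T [ 1.02 -0.15  0.11] w 11.7
```

```bash
python3 -m crank '[[8,0,0,0,0],[8,0,0,0,0],[8,0,0,0,0],[8,0,0,0,0],[8,0,0,0,0],[8,0,0,0,0.005],[8,0,0,0,0.005],[8,0,0,0,0.005]]' 20
python3 - <<'E'
from h import *
status()
E
```

```text
time_s: 34.48
tool_pos: [538.9, -133.7, 147.4]
tool_rot: [-0.85, 1.646, -1.646]
wrist_force: [0.6, 4.7, 6.7]
grip_width: 11.5
t 34.48 tcp [ 538.9 -133.7  147.4] jig [ -62.6 -102.9] tip z 50.4 yawjig -135.0 F [0.6 4.7 6.7] T [ 1.04 -0.1   0.31] w 11.5
```

Resistance rises straight to 0.31 N m, so the clamp is still tight. I'll let go.

```bash
python3 -m crank '[[16,0,0,0,0],[22,0,0,0,0],[30,0,0,0,0],[40,0,0,0,0],[40,0,0,0,0],[40,0,-8,0,0],[40,0,-20,0,0],[40,0,-30,0,0]]' 20
python3 -m crank '[[40,0,-40,0,0],[40,0,-40,0,0],[40,0,0,0,0],[40,0,0,0,0],[40,0,0,0,0],[40,0,0,0,0],[40,0,0,0,0],[40,0,0,0,0]]' 20
python3 - <<'E'
from h import *
status();panel(("scene","side"),save="E")
cv2.imwrite('pics/E2.png',np.hstack([cv2.imread('pics/E_side.png')[:,90:490],cv2.imread('pics/E_scene.png')[:,100:500]]))
E
```

```text
time_s: 35.15
tool_pos: [537.0, -134.2, 204.0]
tool_rot: [-0.855, 1.649, -1.647]
wrist_force: [-0.9, 0.5, 0.8]
grip_width: 39.9
time_s: 35.82
tool_pos: [537.8, -134.3, 283.7]
tool_rot: [-0.853, 1.648, -1.647]
wrist_force: [0.4, -1.1, 0.1]
grip_width: 40.1
t 35.82 tcp [ 537.8 -134.3  283.7] jig [ -63.9 -103.3] tip z 186.7 yawjig -135.0 F [ 0.4 -1.1  0.1] T [ 0.12  0.12 -0.01] w 40.1
scene panel jig [ 20.6 -87.7] theta 89.7 size 100.5 100.8 border off [42. -3.] p 0.7
side odd 0.74 114 101 [ 21.  -88.7]
side none
```

View pics/E2.png

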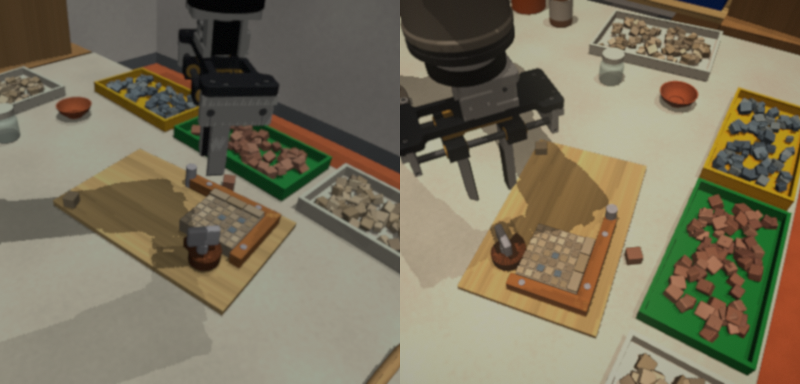

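The panel sits in the corner with its border along the fence and the cam against it. The gripper is clear and the stones, jar and dish are where they were, so I'm handing in.

```bash
python3 -c "
from rig import *
print(finish_job())"
```

```text
the job is handed in; nothing more can be done
None
```

The job is handed in at about 36 s. The panel is home in the corner with its border along the long fence, the cam is wound tight against it, and the gripper has let go. No verdict is reported.

**How it went:** I turned the panel counter-clockwise about the corner post with closed fingers. Then I slid it along the fence to the end stop with two fingers and pressed it against the fence. I wound the key clockwise in small steps, about 3.3 rad in all, until it was tight, and released it.

**Last checks:**
- **Panel position:** the scene camera puts it at jig (20.6, -87.7) and square to within about 0.5°, with the border on the fence side.
- **Clamp tightness:** after the first release I regripped the key; its resistance rose from 0.11 to 0.31 N m within 0.015 rad, so it was still tight. I then let go again.
- **Gripper and table:** the gripper was lifted clear with almost no wrist force. The stones, jar and dish showed no visible movement.

**What disagreed or went over:**
- The side camera's panel readings were unreliable near the end, off by 2 to 6 mm with a distorted outline. Its last one was rejected on size, though its centre agreed at (21.0, -88.7).
- The key's resistance peaked at 0.45 N m, above the 0.25 N m tight point. I could not measure the cam's force on the panel directly, so neither the 3 N minimum nor the 80 N limit is confirmed.
- The panel jammed near 83° of the turn, and the wrist force reached about 60 N in all, including the upward part. I backed off and pushed along the panel's actual turning arc instead.

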